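# Show the dust extractor's filter cassette to the code reader

## Task

The dust extractor's filter has to be logged: lift the extractor's cover flap and swing it back past upright so that it stays open, then draw the filter cassette beneath up out of its slot by its pull tab. Keeping it upright, hold the cassette by the tab in front of the code reader, its bar-code label squarely facing the reader's window, centred on it and about 10 cm away, without touching the reader or disturbing the tub, bottle and beaker. Finish while still holding it there, motionless in mid-air; do not put it down or let go.

Things in the scene. Friction and masses are not known exactly. Their poses are not given: they have to be found in the camera images.
- extractor: Bench-top dust extractor, fixed: white box 240 mm deep (x), 250 mm wide (y), flat top 150 mm above the bench; a silencer 60 mm across sticks out 122 mm behind, its axis 75 mm up. Origin: on the bench under the box's centre; x from the louvred front (robot's side) to the back, y to its left, z up. In its top, under the flap, is the service well with the filter cassette.
- well (a point): Centre of the service well's floor, at x = -20, y = 0, z = 105 mm in the extractor's frame (same axes). The well is 45 mm deep, 110 mm in x by 150 mm in y, centred here. In its floor, centred here, is the slot (28 mm in x by 116 mm in y) in which the cassette hangs by its flange. The shut flap hides it all.
- flap (a joint): Angle of the steel cover flap (rad): 0 shut and level, 1.57 upright, 2.3 at its stop, leaning back. A plate 4 mm thick, 133 mm from hinge to free edge, 170 mm wide, 0.3 kg, on the extractor's top; hinge behind the well, free edge towards the robot. The hinge is stiff: the flap stays where it is left, lifting it at the knob takes about 4 N. It may start a little ajar.
- flap_knob (a point): Grip point of the flap's pull knob: a round steel head 20 mm in diameter, 16 mm tall, on a 14 mm stem, 30 mm tall in all, standing on the outer face 18 mm from the free edge, mid-width. The point is on the knob's axis, 22 mm from the outer face. The frame turns with the flap: z out of the outer face, x towards the hinge, y along the hinge.
- flap_hinge (a point): Middle of the flap's hinge line, at x = +45, y = 0, z = 150 mm in the extractor's frame. Its own frame turns with the flap, y along the hinge; the knob's grip point is always at x = -112, y = 0, z = +26 mm in it. Lifting carries the knob up, then towards the back.
- cassette: Loose grey filter cassette, 0.25 to 0.5 kg, upright in the slot under the flap: a plate 22 (x) by 110 (y) by 88 mm (z), pleated on both faces, with a flange 36 by 128 by 5 mm on top and a pull tab on that. Origin: centre of its lower edge, 17 mm above the bench at first; x is the normal of the labelled face, at first towards the extractor's back; z up. Play in the slot: 3 mm all round.
- tab (a point): Grip point on the cassette's pull tab, 116 mm above its lower edge, on its centre line. The tab is an upright block 12 mm thick (cassette's x), 32 mm wide (y), from 93 to 127 mm above the cassette's lower edge (34 mm above the flange); it can be pinched either way from above. Same axes as the cassette.
- label (a point): Centre of the white bar-code label (64 mm wide, 22 mm tall) on the cassette's +x face: 70 mm above the cassette's lower edge, on its centre line, 11.5 mm from its mid-plane. Same axes as the cassette.
- reader: Black hands-free code reader, fixed, left or right of the extractor: round foot 110 mm in diameter, bent neck, head 64 mm deep, 62 mm wide, 46 mm tall, its centre 220 mm above the bench. Origin: on the bench under the foot's centre; it looks along its -x axis (roughly towards the robot), z up.
- window (a point): Centre of the reader's upright window, on the head's front face, 220 mm above the bench and 36 mm from the foot's axis. Same axes as the reader: the window looks along -x.
- tub: Bystander: closed white plastic tub, 148 mm in diameter, 108 mm tall. Origin under its centre. It stands on the other side from the reader.
- bottle: Bystander: blue plastic bottle, 72 mm in diameter, 150 mm tall. Origin under its centre.
- beaker: Bystander: empty glass beaker, 68 mm in diameter, 90 mm tall. Origin under its centre.
There are look-alikes about, which are no part of the job. Of the things shaped like the reader, the black one is meant.

How it is judged:
On the way, in this order (a step that is already met when the one before it is completed fails the run):
1. the cover flap has been swung back past upright, the cassette still in its slot (value of joint flap above 1.6 rad and z of cassette in the frame of extractor below 0.03 m), for 0.2 s.
2. the cassette has been drawn up clear of the extractor, held by its tab (height (world z) of cassette above 0.151 m and contact force between the fingers and cassette above 1 N and contact force between cassette and extractor below 0.05 N and distance between the grasp point and tab below 0.04 m), for 0.2 s.
At the end, for the whole second after the job is handed in: Cassette held by its tab (grasp within 40 mm of the tab's grip point) in mid-air, clear of extractor and reader, at rest, upright within 0.25 rad; label facing the window within 0.25 rad, 60 to 140 mm away, centred within 30 mm sideways and in height; flap open past 1.6 rad (contact force between the fingers and cassette above 1 N and distance between the grasp point and tab below 0.04 m and contact force between cassette and extractor below 0.05 N and contact force between cassette and reader below 0.05 N and height (world z) of cassette above 0.1 m and angle between cassette's own z axis and vertical below 0.25 rad and x of label in the frame of window between -0.14 and -0.06 m and y of label in the frame of window between -0.03 and 0.03 m and z of label in the frame of window between -0.03 and 0.03 m and x of window in the frame of cassette above 0.05 m and angle between the x axis of cassette and the x axis of reader, either way round below 0.25 rad and linear speed of cassette below 0.02 m/s and value of joint flap above 1.6 rad); the arm keeps its last pose, push and grip.
It fails at once if the cassette is tipped more than 0.5 rad from upright (angle between cassette's own z axis and vertical above 0.5 rad).
It fails at once if the reader is touched (contact force between reader and anything else above 1 N).
It fails at once if the tub is shifted by more than 20 mm or tipped (distance of tub from where it was at the start of the episode above 0.02 m or angle between tub's own z axis and vertical above 0.3 rad).
It fails at once if the bottle is shifted by more than 20 mm or tipped (distance of bottle from where it was at the start of the episode above 0.02 m or angle between bottle's own z axis and vertical above 0.3 rad).
It fails at once if the beaker is shifted by more than 20 mm or tipped (distance of beaker from where it was at the start of the episode above 0.02 m or angle between beaker's own z axis and vertical above 0.3 rad).
It also fails if it takes over 64 s, if anything falls off the work surface, if the arm or the gripper's body presses on something with over 40 N, if the wrist force passes 120 N, or if a joint passes its speed limit or range.

## Robot

A 6-joint arm with a two-finger parallel gripper is mounted at the origin on the work surface. World frame = base frame: x ahead of the robot, y to its left, z up, the work surface at z = 0. Lengths are in m, angles in rad, forces in N, time in s.
With the tool pointing down it reaches from about 0.25 to 0.725 m from the base axis. Payload 4 kg.
Tool frame: the origin (TCP) lies on the centre line of the jaws, within the pads' length; the fingertips stand 22 mm ahead of it and the grasp point (between the pads) lies 3 mm ahead of it; z points along the fingers, y is the line along which they close (so a half turn about z gives the same grasp; the last joint's range is limited). The gripper opens to 85 mm and grips with 20 to 120 N. Pads are 22 mm wide; open, the fingers measure 114 mm over their backs; the gripper's body (76 mm by 85 mm) begins 54 mm behind the grasp point. The pads swing forward as they close: fully open they stand 13 mm farther back than shut.
Start: joints at [-1.301, 0.241, 0.005, 1.335, 0, 1.571], TCP at [0.133, -0.482, 0.253] pointing down, gripper open.
Joint ranges: [-2.72, 2.72], [-1.05, 1.87], [-1.09, 1.28], [-1.99, 2.15], [-1.42, 1.44], [-3.14, 3.14]. Speed limits (rad/s): [2.79, 2.79, 3.14, 3.14, 3.14, 3.14].

## Interface

Orientations are given as a unit quaternion [x, y, z, w].
In Python, from workcell import bot gives the robot as it stands.
- The arm moves only by the shell command python3 -m inch 'ROWS'. ROWS is JSON, one flat list of numbers, 7 for each row, row after row: the shift along the world's x, y, z in mm, then the turn, a rotation vector about the world's x, y, z in rad, then the opening in per cent of the stroke, from 0 (shut) to 100 (fully open). A call has 1 to 8 rows; each row is the pose to reach, as a shift and turn from the pose commanded when the call began; what a row does not reach only later rows make up. A row lasts 1/12 s, in which the tool goes at most 41.7 mm and 7.16 degrees, less where a joint would pass 70% of its speed; a pose out of reach is approached as far as the arm can. A call with a gripper value outside its range is refused whole. The fingers move at their own pace and stop on an object; the grip force is fixed at half the most. Time passes only in rows, so rows that repeat a pose let the fingers close. It gives the time, the measured TCP pose, the force, the opening and the grip force at its end, in the units of the state.
- bot.get_obs(): the state, without advancing time (a new reading comes with each control period).
- bot.camera(name): name is "scene" or "top" or "wrist"; returns the picture (384x512x3 uint8, blue, green, red); there is no depth.
- bot.camera_info(name): a dict with "intrinsics" (3x3 intrinsics, pixels), "camera_from_world" (4x4, takes a point from world to camera coordinates); the wrist camera has in their place "hand_eye" (4x4, takes a point from camera to tool coordinates, whose origin is the TCP and whose axes are the flange's). Camera axes: x right, y down, z forward; pixel columns grow to the right and rows downward; lengths in m; the calibration is good to about 2 mm. The wrist camera is an equidistant fisheye: a pixel r from the principal point sees the ray r / f radians off the axis. A picture is of the moment at which its call begins: read the wrist's pose just before it. camera_info takes no time and is no camera call.
- bot.job_done(): hands the job in; it is judged then, once.
Trained networks look in the newest picture that a camera, given by its name, has taken for a name from the list of things; names that differ only in an ending like _2 or _b are one class to them, and where a whole thing is asked for, a point or a joint stands for the part that bears it (a point fixed in the world has none). Each returns a list of dicts, best first, with "confidence" (0 to 1); they miss things now and then, are a little off and sometimes report something else, mostly with a low value. They report only what shows in the picture. A call takes as long as a camera call. They do not tell look-alikes from the thing itself.
- bot.silhouettes(camera, target): "mask" (384x512 bool, what is visible of it) and "uv" ([column, row] in pixels, amid what is visible of it).
- bot.spot_point(camera, target): "uv" ([column, row] in pixels: a listed point, or the origin of a listed thing).
The state is a dict: "clock": time; "joint_pos": joint angles; "joint_vel": joint speeds; "tau": joint torques, N m; "eef_pos": TCP position; "tool_rot": TCP orientation; "ft_force": force on the tool from outside, world axes, zero at the start; "ft_torque": the same for the moment, N m; "grip_width": finger opening in m; "grasp_force": force on a finger pad.
Only numpy, scipy, OpenCV 4.12 (cv2) and the standard library are available. Lean on these libraries where they do the work, as an engineer would, in place of code of your own. Each camera call takes 0.05 s, during which the arm holds its last target. There are 200 camera calls.

## Working session

There is one attempt and no reset: what is moved stays moved. The work goes in short steps, Python scripts to look and compute and a shell command to move; the robot and the scene stay as the last step left them, time stands still between calls to the robot, and variables do not carry over. Pictures are saved under pics/ and viewed, at most 10 in all, crops included, and the job is handed in when it is done.

```bash
mkdir -p pics; python3 - <<'E'
from workcell import bot
import cv2,numpy as np
for c in ("scene","top"):
    im=bot.camera(c); cv2.imwrite(f"pics/{c}0.png",im)
    for n in ("extractor","flap_knob","flap_hinge","reader","window","tub","bottle","beaker"):
        try:
            print(c,n,[(np.round(d["uv"]).tolist(),round(d["confidence"],2)) for d in bot.spot_point(c,n)][:4])
        except Exception as e: print(c,n,e)
    i=bot.camera_info(c);print(np.round(i["intrinsics"],1).tolist(),np.round(i["camera_from_world"],3).tolist())
o=bot.get_obs();print(o["clock"],o["eef_pos"],o["tool_rot"],o["grip_width"])
E
```

```text
scene extractor [([271.0, 199.0], 0.75)]
scene flap_knob [([263.0, 167.0], 0.72)]
scene flap_hinge [([280.0, 197.0], 0.59)]
scene reader [([123.0, 235.0], 0.93), ([146.0, 264.0], 0.87), ([228.0, 292.0], 0.8), ([196.0, 258.0], 0.66)]
scene window [([216.0, 275.0], 0.96), ([178.0, 236.0], 0.88), ([121.0, 242.0], 0.79), ([95.0, 205.0], 0.62)]
scene tub [([362.0, 183.0], 0.58)]
scene bottle [([316.0, 117.0], 0.72)]
scene beaker [([180.0, 182.0], 0.71)]
[[347.3, 0.0, 252.7], [0.0, 347.3, 189.4], [0.0, 0.0, 1.0]] [[0.443, 0.897, 0.003, -0.174], [0.847, -0.417, -0.328, -0.458], [-0.293, 0.148, -0.945, 1.456], [0.0, 0.0, 0.0, 1.0]]
top extractor []
top flap_knob [([240.0, 201.0], 0.91)]
top flap_hinge [([234.0, 170.0], 0.95)]
top reader [([376.0, 180.0], 0.9), ([332.0, 167.0], 0.71), ([312.0, 128.0], 0.69), ([388.0, 220.0], 0.65)]
top window [([409.0, 233.0], 0.98), ([397.0, 184.0], 0.85), ([323.0, 119.0], 0.82), ([146.0, 262.0], 0.72)]
top tub [([145.0, 163.0], 0.94), ([320.0, 253.0], 0.59), ([330.0, 166.0], 0.51)]
top bottle [([149.0, 260.0], 0.86)]
top beaker [([321.0, 253.0], 0.84)]
[[414.2, 0.0, 254.7], [0.0, 414.2, 186.2], [0.0, 0.0, 1.0]] [[-0.017, -1.0, -0.004, -0.069], [-0.991, 0.017, -0.129, 0.584], [0.129, 0.002, -0.992, 1.391], [0.0, 0.0, 0.0, 1.0]]
0.9 [ 0.13327415 -0.48193142  0.25331869] [9.90914840e-01 1.34490816e-01 9.36171784e-06 1.88893728e-05] 0.08552279938935653
```

```bash
python3 - <<'E'
import cv2,numpy as np
a=cv2.imread("pics/scene0.png");b=cv2.imread("pics/top0.png")
cv2.imwrite("pics/s1.png",cv2.resize(a,(800,600)));cv2.imwrite("pics/t1.png",cv2.resize(b,(800,600)))
E
```

```text
(no output)
```

View pics/s1.png

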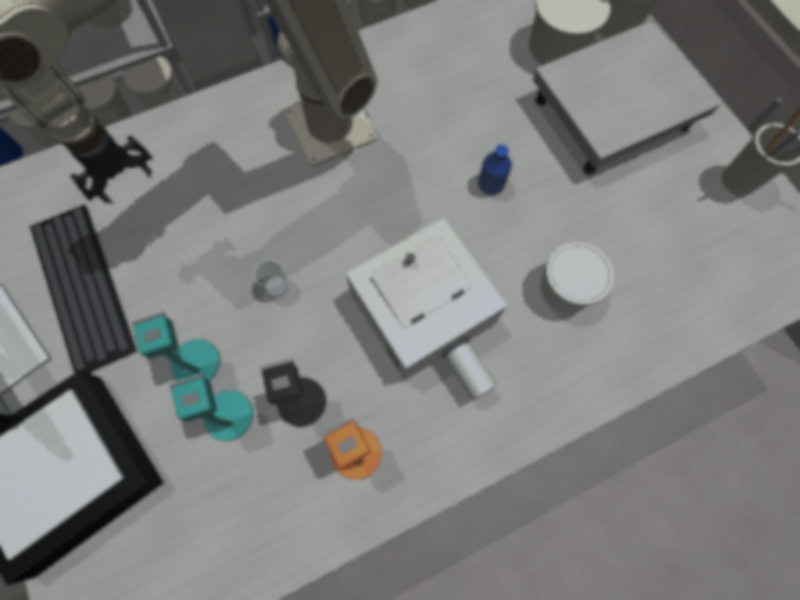

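View pics/t1.png

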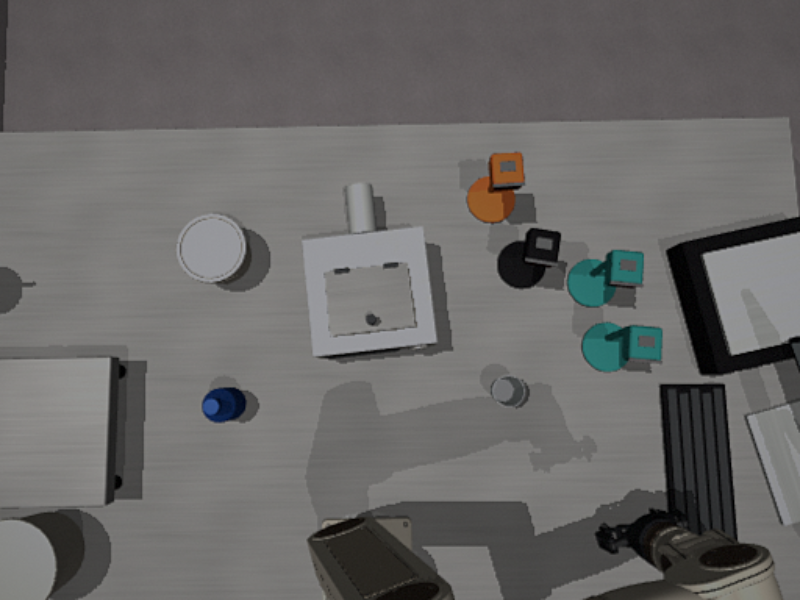

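The scene view shows the extractor at (425,290), with its knob at (409,259), and the black reader at (295,395). In the top view the box corners are (303,238), (424,227), (438,345) and (315,356), and the black reader's head is at (543,247). The beaker (510,390) lies between the robot and the reader, and the orange and teal readers are look-alikes.

```bash
cat > h.py <<'E'
import numpy as np,cv2
from scipy.optimize import least_squares,minimize
from workcell import bot
CI={c:bot.camera_info(c) for c in("scene","top")}
def proj(c,P):
    P=np.atleast_2d(P);T=np.array(CI[c]["camera_from_world"]);K=np.array(CI[c]["intrinsics"])
    q=P@T[:3,:3].T+T[:3,3];q=q@K.T;return q[:,:2]/q[:,2:]
def ray(c,uv,z):
    T=np.array(CI[c]["camera_from_world"]);K=np.array(CI[c]["intrinsics"])
    d=T[:3,:3].T@np.linalg.solve(K,[*uv,1]);o=-T[:3,:3].T@T[:3,3];return o+d*(z-o[2])/d[2]
def pose(p,P):
    P=np.atleast_2d(P).astype(float);c,s=np.cos(p[2]),np.sin(p[2])
    return np.c_[p[0]+c*P[:,0]-s*P[:,1],p[1]+s*P[:,0]+c*P[:,1],P[:,2]]
E
cat > a.py <<'E'
from h import *
S=.64
tc=np.array([[303,238],[424,227],[438,345],[315,356]])*S   # back-left, back-right, front-right, front-left
sc=np.array([[505,303],[405,367],[347,276],[445,221]])*S
C=np.array([[.12,.125,.15],[.12,-.125,.15],[-.12,-.125,.15],[-.12,.125,.15]])
f=lambda p:np.r_[(proj("top",pose(p,C))-tc).ravel(),(proj("scene",pose(p,C))-sc).ravel()]
for x0 in ([.5,0,0],):
    r=least_squares(f,x0,loss="soft_l1");print("extr",r.x.round(4),np.abs(f(r.x)).round(1))
p=r.x
for k in("top","scene"):
    print(k,"hinge",proj(k,pose(p,[.045,0,.15])).round(0),"knob",proj(k,pose(p,[-.067,0,.176])).round(0))
# reader
H=np.array([[x,y,z] for x in(-.036,.028) for y in(-.031,.031) for z in(.197,.243)])
a=np.linspace(0,6.28,40);D=np.c_[.055*np.cos(a),.055*np.sin(a),0*a+.005]
M={}
for c,cen in(("top",(347,165)),("scene",(188,250))):
    im=cv2.imread(f"pics/{c}0.png").astype(int)
    g=np.zeros(im.shape[:2],bool);w=45;x,y=cen
    sub=im[y-w:y+w,x-w:x+w];m=(sub.max(2)<62)
    g[y-w:y+w,x-w:x+w]=m
    n,l,st,ce=cv2.connectedComponentsWithStats(g.astype(np.uint8));i=1+st[1:,4].argmax();M[c]=(l==i);print(c,st[i],ce[i])
def iou(p,full=False):
    t=0
    for c in M:
        b=np.zeros(M[c].shape,np.uint8)
        for Q in(H,D):
            h=cv2.convexHull((proj(c,pose(p,Q))*16).astype(np.float32)).round().astype(int);cv2.fillConvexPoly(b,h,1,shift=4)
        t+=(b.astype(bool)&M[c]).sum()/(b.astype(bool)|M[c]).sum()
    return -t
b=ray("top",(333,169.6),.005);print("foot",b, ray("scene",(193,257),.005))
best=min((minimize(iou,[b[0],b[1],y],method="Nelder-Mead",options=dict(initial_simplex=[[b[0],b[1],y],[b[0]+.01,b[1],y],[b[0],b[1]+.01,y],[b[0],b[1],y+.15]])) for y in np.arange(-.7,.8,.2)),key=lambda r:r.fun)
print("reader",best.x,best.fun)
for y in np.arange(-.8,.81,.1): print(round(y,1),round(iou([*best.x[:2],y]),3),end="; ")
for c in M:
    im=cv2.imread(f"pics/{c}0.png")
    im=cv2.resize(im,None,fx=4,fy=4)
    for Q in(pose(best.x,H),pose(best.x,D),pose(p,C)):
        cv2.polylines(im,[cv2.convexHull((proj(c,Q)*4).astype(np.float32)).astype(int)],True,(0,0,255))
    x,y=(300,165) if c=="top" else (225,215)
    cv2.imwrite(f"pics/ov_{c}.png",im[4*y-300:4*y+300,4*x-400:4*x+400])
for n,uv,z in(("beaker",(326,250),.09),("tub",(136,158),.108)):print(n,ray("top",uv,z))
print("beaker",ray("scene",(173,180),.0),"bottle",ray("top",(135,261),.15))
E
python3 a.py; python3 -c "
import cv2,numpy as np
a=cv2.imread('pics/ov_top.png')[:, :];b=cv2.imread('pics/ov_scene.png')
cv2.imwrite('pics/ov.png',np.hstack([cv2.resize(a,(400,300)),cv2.resize(b,(400,300))]))"
```

```text
extr [ 0.5716 -0.0209  0.093 ] [0.3 0.6 0.3 0.7 0.5 2.  1.  0.2 0.2 1.7 0.9 0.5 1.9 2.  1.8 2.1]
top hinge [[235. 172.]] knob [[238. 206.]]
scene hinge [[279. 196.]] knob [[261. 166.]]
top [ 319  146   44   39 1008] [337.96130952 165.42757937]
scene [169 233  39  39 906] [188.75717439 253.54304636]
foot [ 0.64189479 -0.35745977  0.005     ] [ 0.64486772 -0.35672562  0.005     ]
reader [ 0.64519837 -0.35835943 -0.03599401] -1.546157485239601
-0.8 -1.49; -0.7 -1.502; -0.6 -1.512; -0.5 -1.521; -0.4 -1.53; -0.3 -1.532; -0.2 -1.528; -0.1 -1.526; -0.0 -1.524; 0.1 -1.521; 0.2 -1.511; 0.3 -1.501; 0.4 -1.49; 0.5 -1.48; 0.6 -1.479; 0.7 -1.471; 0.8 -1.476; beaker [ 0.36304398 -0.30770515  0.09      ]
tub [0.67481203 0.31198542 0.108     ]
beaker [ 0.34539156 -0.31185097  0.        ] bottle [0.34064921 0.29615136 0.15      ]
```

View pics/ov_top.png

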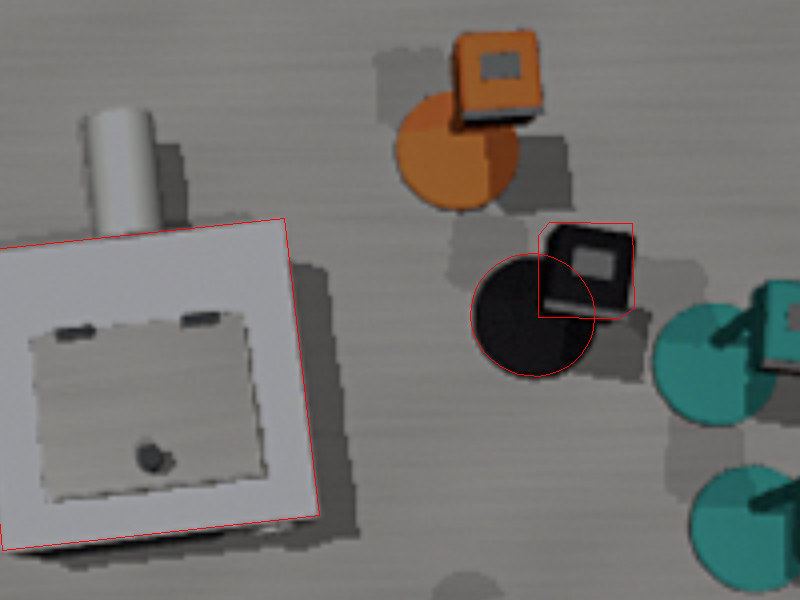

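The overlay fits both the box and the black reader. I read the reader's yaw as about -0.14 from the slope of its head edges. First move is to above the knob, with the jaws closing along the hinge line.

```bash
python3 -m inch '[120,150,50,0,0,-0.177,100, 120,150,50,0,0,-0.177,100, 120,150,50,0,0,-0.177,100, 120,150,50,0,0,-0.177,100, 120,150,50,0,0,-0.177,100, 350,450,60,0,0,-0.177,100, 350,450,60,0,0,-0.177,100, 350,450,60,0,0,-0.177,100]'
python3 -m inch '[250,310,10,0,0,0,100, 250,310,10,0,0,0,100, 250,310,10,0,0,0,100, 250,310,10,0,0,0,100, 250,310,10,0,0,0,100, 250,310,10,0,0,0,100, 250,310,10,0,0,0,100, 250,310,10,0,0,0,100]'
```

```text
clock: 1.57
eef_pos: [0.3301, -0.2312, 0.3072]
tool_rot: [0.999, 0.046, 0.001, 0.0]
ft_force: [0.3, -0.6, -0.0]
grip_width: 0.0854
grasp_force: 0.0
clock: 2.23
eef_pos: [0.5394, 0.0287, 0.3151]
tool_rot: [0.999, 0.047, 0.0, 0.0]
ft_force: [1.6, 0.1, 0.1]
grip_width: 0.0853
grasp_force: 0.0
```

```bash
python3 -m inch '[-60,-56,-20,0,0,0,100, -60,-56,-20,0,0,0,100, -60,-56,-20,0,0,0,100, -60,-56,-20,0,0,0,100, -60,-56,-20,0,0,0,100]'
cat > w.py <<'E'
from h import *
import sys
from scipy.spatial.transform import Rotation as R
I=bot.camera_info("wrist");K=np.array(I["intrinsics"]);HE=np.array(I["hand_eye"])
def shot(fn=None):
    o=bot.get_obs();im=bot.camera("wrist")
    if fn: cv2.imwrite(fn,im)
    T=np.eye(4);T[:3,:3]=R.from_quat(o["tool_rot"]).as_matrix();T[:3,3]=o["eef_pos"];return o,im,T@HE
def wray(W,uv,z):
    v=np.array([(uv[0]-K[0,2])/K[0,0],(uv[1]-K[1,2])/K[1,1]]);r=np.hypot(*v)
    d=np.r_[v/r*np.sin(r),np.cos(r)] if r>1e-9 else np.array([0,0,1.])
    d=W[:3,:3]@d;o=W[:3,3];return o+d*(z-o[2])/d[2]
def wproj(W,P):
    q=(np.atleast_2d(P)-W[:3,3])@W[:3,:3];r=np.hypot(q[:,0],q[:,1]);t=np.arctan2(r,q[:,2])
    return q[:,:2]/r[:,None]*t[:,None]*[K[0,0],K[1,1]]+K[:2,2]
E
python3 - <<'E'
from w import *
o,im,W=shot("pics/w1.png");print(o["eef_pos"],o["clock"])
E_=[.5716,-.0209,.093]
for n,z in(("flap_knob",.176),("flap_knob",.186),("flap_hinge",.15)):
    print(n,[(d["uv"],round(d["confidence"],2),wray(W,d["uv"],z).round(4)) for d in bot.spot_point("wrist",n)][:2])
print(pose(E_,[[-.067,0,.176],[.045,0,.15]]))
C=np.array([[.12,.125,.15],[.12,-.125,.15],[-.12,-.125,.15],[-.12,.125,.15],[-.088,.085,.154],[-.088,-.085,.154],[-.067,0,.176],[.045,0,.15]])
for p in wproj(W,pose(E_,C)): cv2.circle(im,tuple(int(x) for x in p),4,(0,0,255),1)
cv2.imwrite("pics/w1o.png",im)
E
```

```text
clock: 2.65
eef_pos: [0.4787, -0.0295, 0.2954]
tool_rot: [0.999, 0.046, 0.001, -0.0]
ft_force: [-0.2, -0.5, 0.3]
grip_width: 0.0857
grasp_force: 0.0
[ 0.47870214 -0.02949781  0.2954021 ] 2.65
flap_knob [([409.3, 240.2], 0.68, array([ 0.4461, -0.1841,  0.176 ])), ([250.5, 160.2], 0.6, array([ 0.5087, -0.0207,  0.176 ]))]
flap_knob [([409.3, 240.2], 0.68, array([ 0.4506, -0.1773,  0.186 ])), ([250.5, 160.2], 0.6, array([ 0.5107, -0.0207,  0.186 ]))]
flap_hinge [([251.0, 33.6], 0.78, array([ 0.6187, -0.0105,  0.15  ])), ([56.6, 28.1], 0.71, array([0.6326, 0.1946, 0.15  ]))]
[[ 0.50488953 -0.02712202  0.176     ]
 [ 0.61640554 -0.01672103  0.15      ]]
```

View pics/w1o.png

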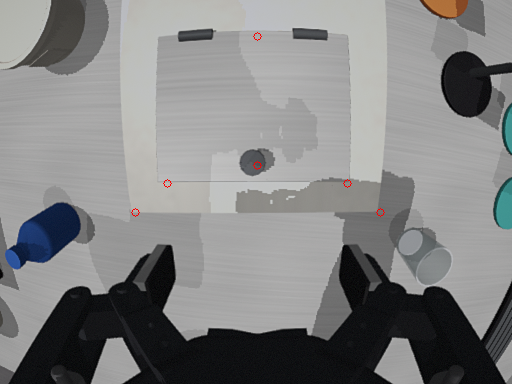

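The wrist view shows the knob at (252,161). The flap edges (157 to 350) sit about 4 px left of my prediction and look wider than a shut flap would, so the flap is ajar. I'll fit the angle and the offset together.

```bash
python3 - <<'E'
from w import *
o=bot.get_obs()
T=np.eye(4);T[:3,:3]=R.from_quat(o["tool_rot"]).as_matrix();T[:3,3]=o["eef_pos"];W=T@HE
def fl(th,x,y,z): # flap frame point about hinge -> extractor
    c,s=np.cos(th),np.sin(th);return [.045+c*x+s*z, y, .15-s*x+c*z]
def f(q):
    p=q[:3];th=q[3]
    P=lambda *a:pose(p,fl(th,*a))[0]
    kn=P(-.112+0,0,.03);e=[P(-.133,.085,.004),P(-.133,-.085,.004)]
    u=wproj(W,[kn,*e,pose(p,[.045,0,.152])[0]])
    r=[u[0]-[252,161],u[1]-[157,182],u[2]-[350,182],u[3]-[253,34]]
    bx=wproj(W,pose(p,[[-.12,.125,.15],[-.12,-.125,.15]]))-[[131,213],[384,213]]
    t=proj("top",kn)[0]-[238.5,203.5];s=proj("scene",kn)[0]-[262,166]
    return np.r_[np.ravel(r),bx.ravel(),2*t,2*s,(q[:3]-[.5716,-.0209,.093])/[.002,.002,.01]]
r=least_squares(f,[.572,-.018,.093,.05],loss="soft_l1");print(r.x.round(4),f(r.x).round(1),W[:3,3])
p=r.x[:3]
for th in(r.x[3],.5,.9,1.3,1.6,1.8,1.9): print(round(th,2),(pose(p,fl(th,-.112,0,.026))[0]*1000).round())
print("tab",pose(p,[-.02,0,.133]),o["eef_pos"])
E
```

```text
[ 0.5745 -0.0169  0.0958  0.1199] [ 1.5  0.3  2.2  2.  -0.8  1.4  0.5 -0.   1.3 -2.3 -6.8 -2.9 -4.1 -1.1
  2.  -1.6  1.4  2.   0.3] [ 0.55611354 -0.02135405  0.41775479]
0.12 [512. -23. 189.]
0.5 [534. -21. 227.]
0.9 [570. -17. 254.]
1.3 [614. -13. 265.]
1.6 [648. -10. 261.]
1.8 [670.  -8. 253.]
1.9 [680.  -7. 248.]
tab [[ 0.5545865  -0.01881389  0.133     ]] [ 0.47945752 -0.02931754  0.2960654 ]
```

```bash
python3 -m inch '[32,6,-40,0,0,0,70, 32,6,-70,0,0,0,70, 32,6,-100,0,0,0,60, 32,6,-100,0,0,0,50, 32,6,-100,0,0,0,0, 32,6,-100,0,0,0,0, 32,6,-100,0,0,0,0, 32,6,-100,0,0,0,0]'
python3 -m inch '[0,0,0,0,0,0,0,0,0,0,0,0,0,0,0,0,0,0,0,0,0]'
```

```text
clock: 3.52
eef_pos: [0.5115, -0.0228, 0.1972]
tool_rot: [0.999, 0.047, 0.002, -0.0]
ft_force: [-1.3, 3.5, 1.2]
grip_width: 0.0173
grasp_force: 59.0
clock: 3.77
eef_pos: [0.5111, -0.0229, 0.1961]
tool_rot: [0.999, 0.047, 0.001, -0.0]
ft_force: [-0.6, 4.4, 1.4]
grip_width: 0.0177
grasp_force: 59.0
```

```bash
python3 -m inch '[4,0,10,0,0,0,0, 9,1,19,0,0,0,0, 15,1,29,0,0,0,0, 22,2,38,0,0,0,0, 30,3,46,0,0,0,0, 39,4,53,0,0,0,0, 48,5,59,0,0,0,0, 58,6,65,0,0,0,0]'
```

```text
clock: 4.43
eef_pos: [0.5648, -0.0177, 0.2583]
tool_rot: [0.999, 0.046, -0.005, 0.0]
ft_force: [-6.6, 1.9, -4.0]
grip_width: 0.0175
grasp_force: 59.1
```

```bash
python3 -m inch '[11,1,4,0,0,0,0, 22,2,7,0,0,0,0, 33,3,10,0,0,0,0, 44,4,11,0,0,0,0, 56,5,10,0,0,0,0, 67,6,9,0,0,0,0, 78,7,7,0,0,0,0, 78,7,7,0,0,0,0]'
```

```text
clock: 5.1
eef_pos: [0.6482, -0.0096, 0.2683]
tool_rot: [0.999, 0.047, 0.002, -0.0]
ft_force: [0.0, 4.3, 4.3]
grip_width: 0.017
grasp_force: 59.2
```

```bash
python3 -m inch '[8,1,-2,0,0,0,0, 16,2,-5,0,0,0,0, 24,2,-9,0,0,0,0, 32,3,-13,0,0,0,0, 38,4,-17,0,0,0,0, 38,4,-17,0,0,0,0, 38,4,-17,0,0,0,0]'
python3 - <<'E'
from w import *
o,im,W=shot("pics/w2.png")
a=bot.camera("scene");b=bot.camera("top")
cv2.imwrite("pics/m2.png",np.hstack([cv2.resize(a[90:280,170:370],(400,380)),cv2.resize(b[100:290,140:340],(400,380))]))
E
```

```text
clock: 5.68
eef_pos: [0.6863, -0.006, 0.2514]
tool_rot: [0.999, 0.047, 0.003, -0.0]
ft_force: [3.8, 2.9, 4.1]
grip_width: 0.0174
grasp_force: 60.3
```

View pics/m2.png

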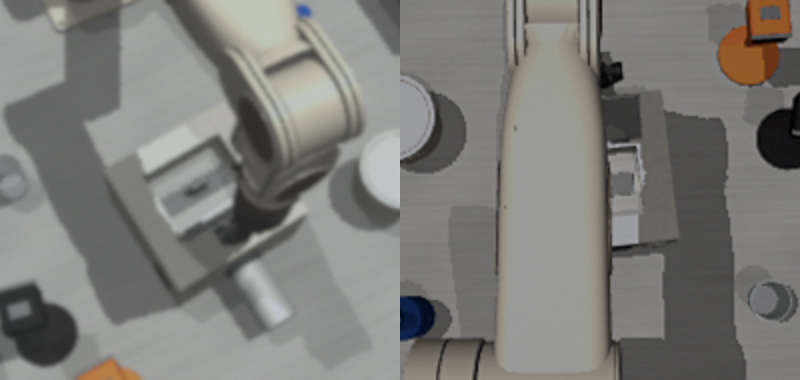

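The scene view shows the flap leaning back and the well exposed, with the tab visible in it. Next: release the knob, rise clear and go back over the tab.

```bash
python3 -m inch '[2,0,0,0,0,0,60, 2,0,0,0,0,0,60, 2,0,0,0,0,0,60, 2,0,0,0,0,0,60, 3,0,30,0,0,0,60, 3,0,60,0,0,0,60, 0,0,85,0,0,0,60, 0,0,85,0,0,0,60]'
python3 -m inch '[-30,0,10,0,0,0,80, -70,-5,10,0,0,0,80, -110,-10,10,0,0,0,80, -150,-12,10,0,0,0,80, -185,-14,10,0,0,0,80, -185,-14,10,0,0,0,80,-185,-14,10,0,0,0,80]'
python3 - <<'E'
from w import *
o,im,W=shot("pics/w3.png");print(o["eef_pos"])
for n in("tab","flap_knob","flap_hinge","well","cassette"):
    print(n,[(d["uv"],round(d["confidence"],2),wray(W,d["uv"],.133).round(4)) for d in bot.spot_point("wrist",n)][:3])
E_=[.5745,-.0169,.0958]
for p in wproj(W,pose(E_,[[-.02,0,.144],[-.075,.075,.15],[-.075,-.075,.15],[.035,.075,.15],[.035,-.075,.15]])): cv2.circle(im,tuple(int(x) for x in p),4,(0,0,255),1)
cv2.imwrite("pics/w3o.png",im)
E
```

```text
clock: 6.5
eef_pos: [0.6853, -0.0068, 0.3415]
tool_rot: [0.999, 0.046, 0.005, 0.001]
ft_force: [-0.2, 0.1, 0.0]
grip_width: 0.0515
grasp_force: 0.0
clock: 7.08
eef_pos: [0.4972, -0.0207, 0.3453]
tool_rot: [0.999, 0.046, -0.0, 0.0]
ft_force: [1.5, -0.2, 0.0]
grip_width: 0.0685
grasp_force: 0.0
[ 0.49716586 -0.0207359   0.34526155]
tab [([260.4, 122.2], 0.62, array([ 0.5531, -0.0188,  0.133 ]))]
flap_knob [([449.8, 97.3], 0.22, array([ 0.621 , -0.2564,  0.133 ]))]
flap_hinge [([258.0, 61.7], 0.56, array([ 0.6208, -0.0098,  0.133 ]))]
well []
cassette [([257.4, 117.4], 0.72, array([ 0.5582, -0.015 ,  0.133 ]))]
```

View pics/w3o.png

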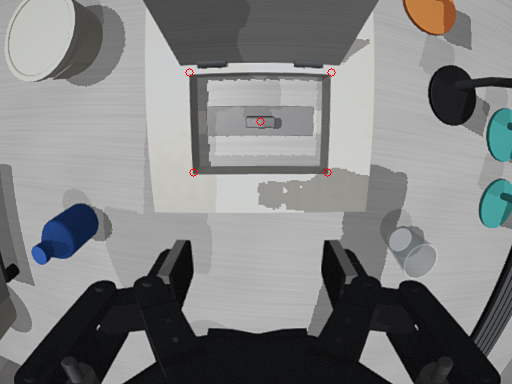

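The predicted well corners and tab at (260,122) match the picture. Now down onto the tab to grip it.

```bash
python3 -m inch '[30,1,-40,0,0,0,80, 57,2,-75,0,0,0,80, 57,2,-110,0,0,0,80, 57,2,-140,0,0,0,80, 57,2,-165,0,0,0,80, 57,2,-185,0,0,0,80, 57,2,-195,0,0,0,80, 57,2,-195,0,0,0,80]'
python3 -m inch '[0,0,-5,0,0,0,60, 0,0,-10,0,0,0,60, 0,0,-10,0,0,0,0, 0,0,-10,0,0,0,0, 0,0,-10,0,0,0,0, 0,0,-10,0,0,0,0, 0,0,-10,0,0,0,0, 0,0,-10,0,0,0,0]'
```

```text
clock: 8.05
eef_pos: [0.5552, -0.0183, 0.1467]
tool_rot: [0.999, 0.046, -0.003, -0.0]
ft_force: [-1.0, 0.8, -1.0]
grip_width: 0.0682
grasp_force: 0.0
clock: 8.72
eef_pos: [0.5571, -0.0185, 0.141]
tool_rot: [0.999, 0.046, 0.001, 0.0]
ft_force: [-0.9, -0.9, 4.8]
grip_width: 0.0309
grasp_force: 60.4
```

```bash
python3 -m inch '[0,0,10,0,0,0,0, 0,0,25,0,0,0,0, 0,0,45,0,0,0,0, 0,0,65,0,0,0,0, 0,0,85,0,0,0,0, 0,0,105,0,0,0,0, 0,0,125,0,0,0,0, 0,0,140,0,0,0,0]'
python3 -m inch '[0,0,20,0,0,0,0, 0,0,35,0,0,0,0, 0,0,45,0,0,0,0, 0,0,45,0,0,0,0, 0,0,45,0,0,0,0, 0,0,45,0,0,0,0]'
```

```text
clock: 9.38
eef_pos: [0.556, -0.0181, 0.2811]
tool_rot: [0.999, 0.046, -0.0, -0.0]
ft_force: [0.2, 0.7, -4.4]
grip_width: 0.0305
grasp_force: 60.1
clock: 9.88
eef_pos: [0.5558, -0.0182, 0.3235]
tool_rot: [0.999, 0.046, -0.002, -0.0]
ft_force: [-0.6, -0.5, -4.7]
grip_width: 0.0306
grasp_force: 60.1
```

Lifted: the wrist carries about 4.7 N and the cassette's lower edge is near z = 0.20. Next I'll carry it sideways to the reader while turning it.

```bash
python3 -m inch '[-10,-10,0,0,0,0,0, -20,-25,0,0,0,-0.02,0, -30,-45,0,0,0,-0.04,0, -40,-70,0,0,0,-0.07,0, -50,-95,0,0,0,-0.10,0, -58,-120,0,0,0,-0.13,0, -58,-145,0,0,0,-0.16,0, -58,-165,0,0,0,-0.19,0]'
python3 -m inch '[0,-20,0,0,0,-0.02,0, 0,-45,0,0,0,-0.04,0, 0,-70,0,0,0,-0.046,0, 0,-95,0,0,0,-0.046,0, 0,-115,0,0,0,-0.046,0, 0,-133,0,0,0,-0.046,0, 0,-145,0,0,0,-0.046,0, 0,-150,0,0,0,-0.046,0]'
python3 -m inch '[0,-2,-10,0,0,0,0, 0,-4,-22,0,0,0,0, 0,-4,-34,0,0,0,0, 0,-4,-43,0,0,0,0, 0,-4,-48,0,0,0,0, 0,-4,-50,0,0,0,0, 0,-4,-50,0,0,0,0, 0,-4,-50,0,0,0,0]'
python3 - <<'E'
from w import *
o,im,W=shot("pics/w4.png");print(o["eef_pos"])
a=bot.camera("scene");b=bot.camera("top")
for c in("scene","top"):
    for n in("window","label","tab"):print(c,n,[(np.round(d["uv"],1).tolist(),round(d["confidence"],2)) for d in bot.spot_point(c,n)][:4])
cv2.imwrite("pics/m4.png",np.hstack([cv2.resize(im,None,fx=.78,fy=.78),cv2.resize(b[100:250,240:440],(400,300))]))if 0 else None
x=cv2.resize(b[110:260,240:440],(400,300));y=cv2.resize(a[170:320,110:310],(400,300));z=cv2.resize(im,(400,300))
cv2.imwrite("pics/m4.png",np.vstack([np.hstack([x,y]),np.hstack([z,z*0])]))
E
```

```text
clock: 10.55
eef_pos: [0.4971, -0.1848, 0.3236]
tool_rot: [0.999, -0.05, -0.001, -0.0]
ft_force: [0.5, 0.6, -4.1]
grip_width: 0.0307
grasp_force: 60.1
clock: 11.22
eef_pos: [0.4978, -0.3348, 0.3231]
tool_rot: [0.997, -0.073, -0.001, -0.001]
ft_force: [0.5, 0.8, -4.5]
grip_width: 0.0309
grasp_force: 60.2
clock: 11.88
eef_pos: [0.4988, -0.3371, 0.2755]
tool_rot: [0.997, -0.071, 0.0, 0.0]
ft_force: [0.6, -0.3, -5.0]
grip_width: 0.0308
grasp_force: 60.1
[ 0.49876873 -0.33711036  0.27553461]
scene window [([95.6, 205.3], 0.85), ([176.9, 236.8], 0.77), ([123.0, 242.6], 0.67), ([214.8, 271.8], 0.57)]
scene label [([169.7, 204.6], 0.85)]
scene tab [([163.4, 191.5], 0.77)]
top window [([344.6, 166.4], 0.97), ([409.7, 230.7], 0.88), ([238.4, 192.0], 0.73), ([323.2, 116.7], 0.63)]
top label [([340.9, 202.7], 0.5)]
top tab [([343.4, 206.0], 0.63)]
```

View pics/m4.png

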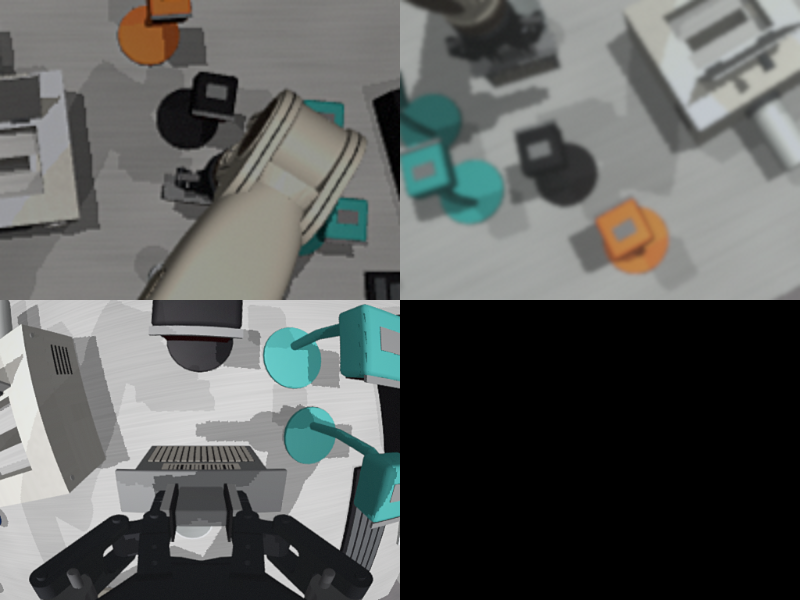

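The wrist view shows the cassette centred and nearly parallel to the black head, whose front edge runs from (150,327) to (245,335). I'll check this by triangulating the window and fitting that edge.

```bash
python3 - <<'E'
from w import *
o=bot.get_obs()
T=np.eye(4);T[:3,:3]=R.from_quat(o["tool_rot"]).as_matrix();T[:3,3]=o["eef_pos"];W=T@HE
def tri(d):
    f=lambda X:np.concatenate([proj(c,X)[0]-uv for c,uv in d]);r=least_squares(f,[.5,-.3,.2]);return r.x.round(4),np.abs(r.fun).max().round(1)
print("window",tri([("scene",(176.9,236.8)),("top",(344.6,166.4))]))
print("label",tri([("scene",(169.7,204.6)),("top",(340.9,202.7))]))
im=cv2.imread("pics/w4.png")
print([(d["uv"],round(d["confidence"],2)) for n in("window","label") for d in bot.spot_point("wrist",n)])
L,Rr=[wray(W,np.array(u)*1.28-[0,384],.243) for u in((150,327),(245,335))] if 0 else [wray(W,((u[0])*1.28,(u[1]-300)*1.28),.197) for u in((150,334),(243,341))]
print("front bottom edge",L,Rr,"yaw",np.arctan2(-(L-Rr)[0],(L-Rr)[1]),"len",np.linalg.norm(L-Rr))
for y in(-.14,-.1):
  p=[.644,-.358,y];print(y,(wproj(W,pose(p,[[-.036,.031,.197],[-.036,-.031,.197],[-.036,.031,.243],[-.036,-.031,.243]]))/1.28+[0,300]).round().tolist())
q=[o["eef_pos"][0],o["eef_pos"][1],-.14]
w=pose([.644,-.358,-.14],[-.036,0,.22])[0];l=pose(q,[.0115,0,o["eef_pos"][2]-.008-.046])[0];print("w",w,"l",l)
E
```

```text
window (array([ 0.6144, -0.3548,  0.2199]), np.float64(0.9))
label (array([ 0.5066, -0.3404,  0.2028]), np.float64(0.3))
[([251.3, 48.8], 0.86), ([481.8, 107.4], 0.77), ([487.0, 271.1], 0.6), ([257.1, 219.8], 0.46), ([257.9, 216.5], 0.65), ([258.6, 268.5], 0.28)]
front bottom edge [ 0.62295428 -0.31065777  0.197     ] [ 0.60496074 -0.38805658  0.197     ] yaw -0.2284209660090676 len 0.07946284277810944
-0.14 [[165.0, 343.0], [238.0, 342.0], [154.0, 332.0], [249.0, 332.0]]
-0.1 [[167.0, 344.0], [240.0, 341.0], [157.0, 334.0], [251.0, 330.0]]
w [ 0.60835222 -0.35297645  0.22      ] l [ 0.5098908  -0.3390365   0.22111916]
```

```bash
python3 -c "
import cv2;a=cv2.imread('pics/w4.png')[0:100,170:340];cv2.imwrite('pics/z4.png',cv2.resize(a,(680,400),interpolation=cv2.INTER_CUBIC))"
```

```text
(no output)
```

View pics/z4.png

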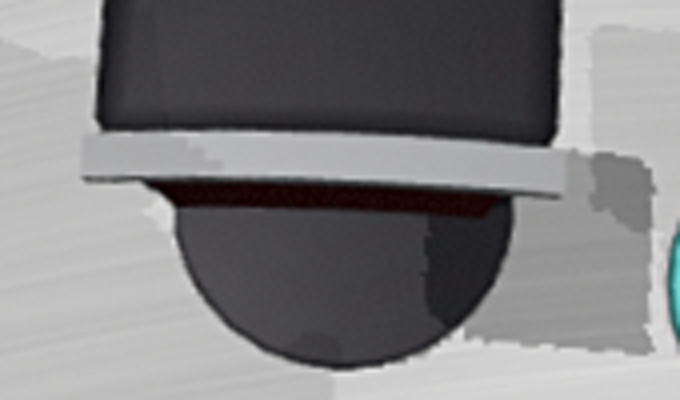

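The zoom shows the head's top front edge from (97,128) to (553,144), which is (194.3,32) to (308.3,36) in the full picture.

```bash
python3 - <<'E'
from w import *
o=bot.get_obs()
T=np.eye(4);T[:3,:3]=R.from_quat(o["tool_rot"]).as_matrix();T[:3,3]=o["eef_pos"];W=T@HE
L,Q=[wray(W,u,.243) for u in((194.3,32),(308.3,36))]
print(L,Q,"yaw",np.arctan2(-(L-Q)[0],(L-Q)[1]),"len",np.linalg.norm(L-Q),"mid",(L+Q)/2)
E
```

```text
[ 0.61785912 -0.32115393  0.243     ] [ 0.60696329 -0.37853508  0.243     ] yaw -0.18765116740090942 len 0.05840647403140424 mid [ 0.61241121 -0.34984451  0.243     ]
```

```bash
python3 -m inch '[0,2,0,0,0,-0.015,0, 1,3,0,0,0,-0.03,0, 1,3,0,0,0,-0.03,0, 1,3,0,0,0,-0.03,0, 1,3,0,0,0,-0.03,0, 1,3,0,0,0,-0.03,0, 1,3,0,0,0,-0.03,0, 1,3,0,0,0,-0.03,0]' && python3 -c "
from workcell import bot
o=bot.get_obs();print(o['joint_vel']);print(bot.job_done())"
```

```text
clock: 13.1
eef_pos: [0.4995, -0.3344, 0.275]
tool_rot: [0.996, -0.087, 0.0, -0.0]
ft_force: [-0.6, 0.3, -3.8]
grip_width: 0.0306
grasp_force: 60.2
[ 0.00058229  0.00098785 -0.00091272  0.00080836  0.00171993 -0.00137962]
the job is handed in; nothing more can be done
None
```

I handed in the job at about 13 s with the flap swung back to about 1.9 rad and the arm still holding the cassette upright by its tab, label facing the black reader's window about 10 cm away; the hand-in returned no verdict, so I can't confirm a pass.

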